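# Unlock the safety cap of the cleaning-tablet jar

## Robot

A 7-joint arm with a two-finger parallel gripper is mounted at the origin on the work surface. World frame = base frame: x ahead of the robot, y to its left, z up, the work surface at z = 0. Lengths are in m, angles in rad, forces in N, time in s.
With the tool pointing down it reaches from about 0.4 to 0.9 m from the base axis. Payload 5.5 kg.
Tool frame: the origin (TCP) lies midway between the tips of the shut fingers; the grasp point (between the pads) lies 19 mm behind it; z points along the fingers, y is the line along which they close (so a half turn about z gives the same grasp; the last joint's range is limited). The gripper opens to 85 mm and grips with 20 to 120 N. Pads are 22 mm wide; open, the fingers measure 114 mm over their backs; the gripper's body (76 mm by 85 mm) begins 54 mm behind the grasp point. The pads swing forward as they close: fully open they stand 13 mm farther back than shut.
Start: joints at [-0.983, 0.501, -0.427, 1.55, 0.221, 1.138, -0.21], TCP at [0.207, 0.616, 0.231] pointing down, gripper open.
Joint ranges: [-2.88, 2.88], [-0.31, 2.03], [-1.54, 1.56], [0.2, 2.42], [-1.41, 4.55], [0.19, 2.02], [-2.57, 2.57]. Speed limits (rad/s): [2.57, 2.57, 3.14, 3.14, 3.14, 3.14, 3.14].

## Interface

Orientations are given as a 3x3 rotation matrix whose columns are the frame's x, y, z axes.
In Python, from plant import manip gives the robot as it stands.
- The arm moves only by the shell command python3 -m pendant 'ROWS' [FORCE]. ROWS is JSON, a list of rows, each a list of 5 numbers: the shift along the tool's x, y, z in cm, then the turn about the tool's z in rad, then the opening, from -1 (shut) to 1 (fully open). A call has exactly 5 rows; each row is the pose to reach, as a shift and turn from the pose commanded when the call began, along the tool's axes at that moment; what a row does not reach only later rows make up. A row lasts 1/12 s, in which the tool goes at most 41.7 mm and 7.16 degrees, less where a joint would pass 70% of its speed; a pose out of reach is approached as far as the arm can. A call with a gripper value outside its range is refused whole. The fingers move at their own pace and stop on an object; FORCE is the grip in N (left out, the last holds). Time passes only in rows, so rows that repeat a pose let the fingers close, or fill a call up. It gives the time, the measured TCP pose, the force, the opening and the grip force at its end, in the units of the state.
- manip.sense(): the state, without advancing time (a new reading comes with each control period).
- manip.snapshot(name): name is "scene" or "top" or "wrist"; returns (picture, depth): 384x512x3 uint8, red, green, blue; 384x512 float32, m along the optical axis (not along the pixel's ray), 0 where there is no reading.
- manip.calibration(name): a dict with "K" (3x3 intrinsics, pixels), "pose" (4x4, takes a point from camera to world coordinates). Camera axes: x right, y down, z forward; pixel columns grow to the right and rows downward; lengths in m; the calibration is good to about 2 mm. A picture is of the moment at which its call begins: read the wrist's pose just before it. calibration takes no time and is no camera call; for the wrist camera it gives the pose at the moment of the call.
- manip.finish_job(): hands the job in; it is judged then, once.
The state is a dict: "t": time; "joint_positions": joint angles; "joint_vel": joint speeds; "tau": joint torques, N m; "ee_pos": TCP position; "tool_rot": TCP orientation; "ft_force": force on the tool from outside, world axes, zero at the start; "moment": the same for the moment, N m; "opening": finger opening in m; "grip_force": force on a finger pad.
Only numpy, scipy, OpenCV 4.12 (cv2) and the standard library are available. Lean on these libraries where they do the work, as an engineer would, in place of code of your own. Each camera call takes 0.05 s, during which the arm holds its last target. There are 200 camera calls.

## Task

Open the cleaning-tablet jar: squeeze the two side tabs of its grey safety cap, turn it anticlockwise until it gently meets its stop, ease back a touch and lift it straight off, then set it down gently, top up, near the middle of the black turntable and let go. Do not crush the tabs, wrench or tug the cap against the jar, or drop it, and leave everything else where it is.

Things in the scene. Friction and masses are not known exactly. Their poses are not given: they have to be found in the camera images.
- jar: White round cleaning-tablet jar, fixed to the counter by a square steel holder (120 mm wide). Origin: centre of its underside on the counter, z up. Body 76 mm across, narrowing to a flat shoulder 62 mm across at 110 mm height, from which a hollow neck 32 mm across stands up 29 mm. Top of the closed cap: 146 mm above the counter.
- shoulder (a point): Centre of the jar's shoulder, 110 mm above the counter, on the axis of neck and cap. On the shoulder four ridges, 6 mm high and 27 to 31 mm from the axis, one either side of each tab's foot, block turning until both tabs are pressed in: keep fingertips 8 mm or more above it. Once the cap has turned 40 degrees the tabs no longer lock.
- cap: Grey safety cap, loose, 36 mm tall, skirt 50 mm across, about 60 g. Origin: centre of its lower rim, at first on the shoulder; z up. Two upright ribbed tabs, 18 mm wide, from 8 to 36 mm above the rim with a 12 mm wide foot below, stand at its own +y and -y sides, 60 mm over both outer faces (50 mm with both pressed in). On the neck it has 1.2 mm of side play and 1 mm of up play.
- cap_top (a point): Centre of the cap's flat top. A hidden bayonet holds the cap down until it has turned 10 to 70 degrees anticlockwise seen from above (varies, cannot be seen). 14 degrees later it meets a firm stop, felt as a rise of the turning moment (keep it under 0.3 N m). Between the two it lifts straight up freely; 32 mm up it is clear of the neck. It cannot be turned clockwise.
- tab_a (a joint): Travel (m) of the tab on the cap's +y side: 0 out, 0.005 fully pressed in. Its spring resists with 3.6 N at first and 9.6 N fully in, then it meets a hard stop. A tab cracks above about 65 N.
- tab_b (a joint): The same for the tab on the cap's -y side.
- turntable: Black plastic turntable base, a fixed round disc 180 mm across, top face level at 25 mm above the counter. Origin: centre of its underside.
- turntable_top (a point): Centre of the turntable's top face.
- spatula: Bystander, to be left alone: steel spatula about 260 mm long lying flat. Origin: on its underside.
- helmet: Bystander, to be left alone: grey resin model helmet, 110 mm tall, 116 mm across, with a crest. Origin: on its underside.
- dispenser: Bystander, to be left alone: clear push-dispenser bottle, 70 mm across, 194 mm tall. Origin: on its underside.
- tub: Bystander, to be left alone: empty translucent wash tub, 160 x 260 x 95 mm tall, open on top. Origin: on its underside.
- tub_lid: Bystander, to be left alone: flat snap lid of the tub, 170 x 286 x 12 mm, lying on the counter. Origin: on its underside.
- mug: Bystander, to be left alone: white mug, 80 mm across, 90 mm tall. Origin: on its underside.
- brush: Bystander, to be left alone: washing-up brush lying flat. Origin: on its underside.

How it is judged:
By the outcome, as a careful person would: the job done as asked, in the order asked, and still so for the second after the job is handed in, with the robot touching nothing.
It also fails if it takes over 72 s, if anything falls off the work surface, if the arm or the gripper's body presses on something with over 40 N, if the wrist force passes 120 N, or if a joint passes its speed limit or range.

## Working session

There is one attempt and no reset: what is moved stays moved. The work goes in short steps, Python scripts to look and compute and a shell command to move; the robot and the scene stay as the last step left them, time stands still between calls to the robot, and variables do not carry over. Pictures are saved under pics/ and viewed, at most 10 in all, crops included, and the job is handed in when it is done.

```bash
mkdir -p pics
python3 - <<'E'
from plant import manip
import cv2,numpy as np
s=manip.sense();print(s)
for n in("scene","top"):
    p,d=manip.snapshot(n);c=manip.calibration(n);np.savez(f"pics/{n}.npz",p=p,d=d,K=c["K"],pose=c["pose"])
    cv2.imwrite(f"pics/{n}.png",p[:,:,::-1]);print(n,c)
E
```

```text
{'t': 0.0, 'joint_positions': array([-0.98275587,  0.50185515, -0.42676148,  1.55145791,  0.22080931,
        1.1382684 , -0.21029277]), 'joint_vel': array([-0.00145017, -0.00063795, -0.00206002, -0.00077417,  0.0004541 ,
       -0.00130347,  0.00115163]), 'tau': array([ 6.02317832e-04, -5.69529212e+01, -5.81663266e+00, -2.80935520e+01,
        1.05299274e-02,  1.20760663e-02,  2.46591713e-05]), 'ee_pos': array([0.20729282, 0.61533425, 0.23024883]), 'tool_rot': array([[-9.47714882e-01,  3.19117627e-01, -6.65812244e-04],
       [ 3.19118317e-01,  9.47713144e-01, -1.81540638e-03],
       [ 5.16708374e-05, -1.93296053e-03, -9.99998130e-01]]), 'ft_force': array([-0.09306459, -0.41961356, -0.45387078]), 'moment': array([0.00106213, 0.04020799, 0.03035217]), 'grip_force': 0.0, 'opening': 0.08553611059526668}
scene {'K': array([[363.15968011,   0.        , 257.46414661],
       [  0.        , 363.15968011, 195.09275691],
       [  0.        ,   0.        ,   1.        ]]), 'pose': array([[-0.89413185,  0.27034008, -0.35699366,  1.01538858],
       [ 0.44753311,  0.56717723, -0.69139287,  0.77356719],
       [ 0.01556747, -0.77796287, -0.62811736,  0.85197354],
       [ 0.        ,  0.        ,  0.        ,  1.        ]])}
top {'K': array([[364.73546989,   0.        , 253.88771914],
       [  0.        , 364.73546989, 188.35343034],
       [  0.        ,   0.        ,   1.        ]]), 'pose': array([[ 0.1196414 , -0.96935853,  0.21454598,  0.34849594],
       [-0.99279718, -0.11544078,  0.0320497 , -0.06374613],
       [-0.0063003 , -0.21683511, -0.97618791,  1.22194847],
       [ 0.        ,  0.        ,  0.        ,  1.        ]])}
```

View pics/top.png

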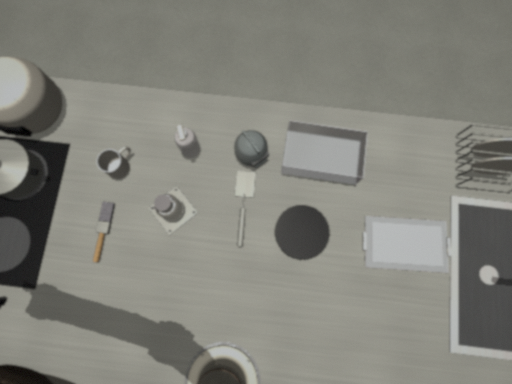

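View pics/scene.png

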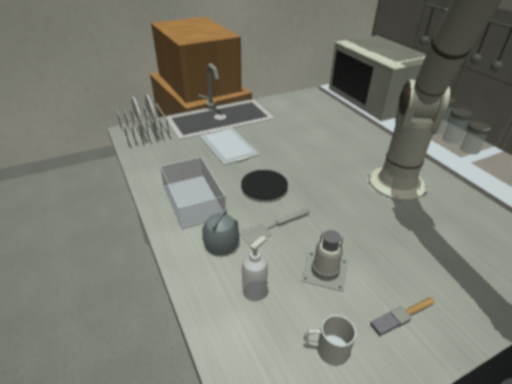

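The top view shows the cap at about (165,204) with the holder around it, and the turntable at (302,232). The scene view shows the cap at (330,238). The free path between jar and turntable crosses the spatula at (241,210). Next I'll compute positions.

```bash
cat > h.py <<'E'
import numpy as np,cv2
def ray(K,P,u,v,z):
    d=P[:3,:3]@np.linalg.solve(K,[u,v,1.]);o=P[:3,3];return o+d*(z-o[2])/d[2]
def proj(K,P,X):
    c=P[:3,:3].T@(np.array(X)-P[:3,3]);q=K@c;return q[:2]/q[2]
def cloud(K,P,d):
    v,u=np.indices(d.shape);r=np.stack([u,v,np.ones_like(u)],-1)@np.linalg.inv(K).T*d[...,None]
    X=r@P[:3,:3].T+P[:3,3];X[d==0]=np.nan;return X
E
python3 - <<'E'
from h import *
for n,w in(("top",(130,170,210,245)),("scene",(300,225,350,295))):
    z=np.load(f"pics/{n}.npz");K,P,p,d=z["K"],z["pose"],z["p"],z["d"];X=cloud(K,P,d)
    a,b,c,e=w;S=X[b:e,a:c];Z=S[...,2]
    m=(Z>.138)&(Z<.153);print(n,"captop",m.sum(),np.median(S[m],0),S[m].min(0),S[m].max(0))
    m=(Z>.104)&(Z<.114);print("sh",m.sum(),S[m].mean(0))
    print("tcp px",proj(K,P,[.207,.615,.23]),"base",proj(K,P,[0,0,0]))
    m=(p.max(2)<45)&(np.abs(X[...,2]-.025)<.02);
    k,l,st,ce=cv2.connectedComponentsWithStats(m.astype(np.uint8))
    for i in range(1,k):
        if st[i,4]>300:print("tt",st[i],ray(K,P,*ce[i],.025),np.nanmedian(X[l==i],0))
z=np.load("pics/top.npz")
for nm,u,v,h in(("disp",185,135,.1),("helm",250,147,.11),("spat end",241,245,0),("spat blade",245,182,0),("mug",113,158,.09)):print(nm,ray(z["K"],z["pose"],u,v,h))
cv2.imwrite("pics/jar.png",np.hstack([cv2.resize(z["p"][180:240,140:205,::-1],(520,480),interpolation=2)]))
E
```

```text
top captop 240 [0.50880902 0.24003227 0.14656757] [0.48179802 0.21388733 0.13825032] [0.53608379 0.26671204 0.15242332]
sh 104 [0.49877754 0.2260006  0.10926833]
tcp px [ -6.26482135 292.44484511] base [222.21046223 382.23409924]
tt [   0  138   68  150 3229] [0.44669607 0.69111643 0.025     ] [0.45272697 0.68875522 0.00775244]
scene captop 227 [0.51212111 0.24387009 0.14348081] [0.48545995 0.21712217 0.1380109 ] [0.53875911 0.26858826 0.14720053]
sh 129 [0.5207968  0.25352047 0.10824681]
tcp px [553.07588693 275.83494291] base [396.50283577 182.30361553]
disp [0.74545866 0.21748612 0.1       ]
helm [0.72615357 0.0013679  0.11      ]
spat end [ 0.42083284 -0.00419957  0.        ]
spat blade [0.63569867 0.00946674 0.        ]
mug [0.64341567 0.43980226 0.09      ]
```

View pics/jar.png

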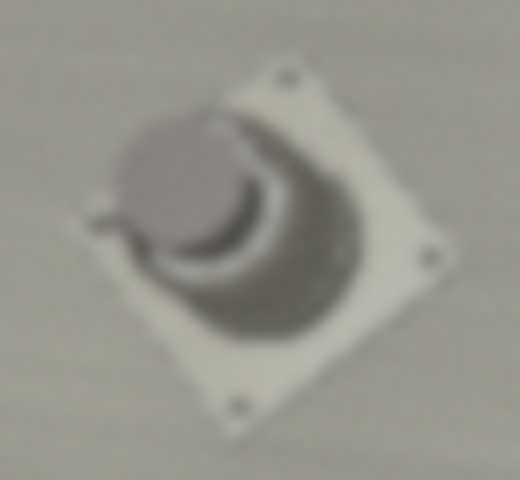

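The crop shows the cap disc at about (185,180) and its holder, but the tabs can't be made out at this resolution. I'll go above the cap and use the wrist camera.

```bash
python3 - <<'E'
from plant import manip
from h import *
s=manip.sense();P=manip.calibration("wrist")["pose"];R=s["tool_rot"]
print("cam in tool",R.T@(P[:3,3]-s["ee_pos"]),"\n",R.T@P[:3,:3],manip.calibration("wrist")["K"][0])
z=np.load("pics/top.npz");p=z["p"];K,P=z["K"],z["pose"]
m=np.zeros(p.shape[:2],np.uint8);m[195:270,265:340]=(p[195:270,265:340].max(2)<70)
c=max(cv2.findContours(m,0,2)[0],key=cv2.contourArea);(u,v),r=cv2.minEnclosingCircle(c);e=cv2.fitEllipse(c);print(e,r,ray(K,P,*e[0],.025),ray(K,P,e[0][0]+e[1][0]/2,e[0][1],.025))
X=cloud(K,P,z["d"]);print(np.nanmedian(X[215:245,285:320],(0,1)))
E
python3 -m pendant '[[-3.5,-2.2,-1.6,0,1],[-7,-4.4,-3.2,0,1],[-10.5,-6.6,-4.8,0,1],[-14,-8.8,-6.4,0,1],[-17.5,-11,-7,0,1]]'
python3 -m pendant '[[-3.5,-2.2,0,0,1],[-7,-4.4,0,0,1],[-10.5,-6.6,0,0,1],[-14,-8.8,0,0,1],[-17.5,-11,0,0,1]]'
```

```text
cam in tool [ 0.07317242 -0.00063133 -0.14212833] 
 [[-5.78704112e-05 -9.56741857e-01 -2.90938163e-01]
 [ 9.99999924e-01 -1.67876614e-04  3.53147815e-04]
 [-3.86713011e-04 -2.90938121e-01  9.56741794e-01]] [278.72597774   0.         257.51036627]
((304.39105224609375, 232.05828857421875), (43.70916748046875, 53.42668533325195), 2.134504795074463) 26.206829071044922 [ 0.48567693 -0.20605094  0.025     ] [ 0.49417675 -0.27695806  0.025     ]
[ 0.49317681 -0.19754075  0.02568071]
t: 0.52
ee_pos: [0.3323, 0.4632, 0.3007]
tool_rot: [[-0.948, 0.318, 0.001], [0.318, 0.948, 0.002], [-0.0, 0.002, -1.0]]
ft_force: [0.9, 1.4, 0.1]
opening: 0.0857
grip_force: 0.0
t: 0.93
ee_pos: [0.4631, 0.3019, 0.2992]
tool_rot: [[-0.948, 0.319, -0.0], [0.319, 0.948, -0.0], [0.0, -0.0, -1.0]]
ft_force: [0.8, -0.1, 0.2]
opening: 0.0853
grip_force: 0.0
```

```bash
python3 -m pendant '[[-2.2,-1.5,0,0,1],[-4.4,-3,0,0,1],[-6.4,-4.4,0,0,1],[-6.4,-4.4,0,0,1],[-6.4,-4.4,0,0,1]]'
python3 - <<'E'
from plant import manip
from h import *
s=manip.sense();c=manip.calibration("wrist");K,P=c["K"],c["pose"]
p,d=manip.snapshot("wrist");np.savez("pics/w1.npz",p=p,d=d,K=K,P=P,ee=s["ee_pos"],R=s["tool_rot"]);cv2.imwrite("pics/w1.png",p[:,:,::-1])
X=cloud(K,P,d);Z=X[...,2];m=(abs(Z-.146)<.006)&(abs(X[...,0]-.51)<.06)&(abs(X[...,1]-.24)<.06)
print(s["ee_pos"],m.sum());v,u=np.nonzero(m);print(u.min(),u.max(),v.min(),v.max(),np.median(X[m],0),X[m].min(0),X[m].max(0))
a,b,w,h=u.min()-40,v.min()-40,u.ptp()+80 if hasattr(u,'ptp') else np.ptp(u)+80,np.ptp(v)+100
a=max(a,0);b=max(b,0);q=p[b:b+h,a:a+w,::-1];k=min(800/q.shape[1],600/q.shape[0]);print(a,b,k);cv2.imwrite("pics/w1c.png",cv2.resize(q,None,fx=k,fy=k,interpolation=2))
E
```

```text
t: 1.35
ee_pos: [0.5097, 0.2398, 0.2987]
tool_rot: [[-0.946, 0.323, -0.001], [0.323, 0.946, -0.001], [0.001, -0.001, -1.0]]
ft_force: [-0.7, -0.3, -0.0]
opening: 0.0855
grip_force: 0.0
[0.50965582 0.23977141 0.29868156] 1745
235 280 146 200 [0.50867225 0.2390488  0.14550098] [0.48212946 0.21202172 0.14011791] [0.53570884 0.26563691 0.14784868]
195 106 3.896103896103896
```

View pics/w1c.png

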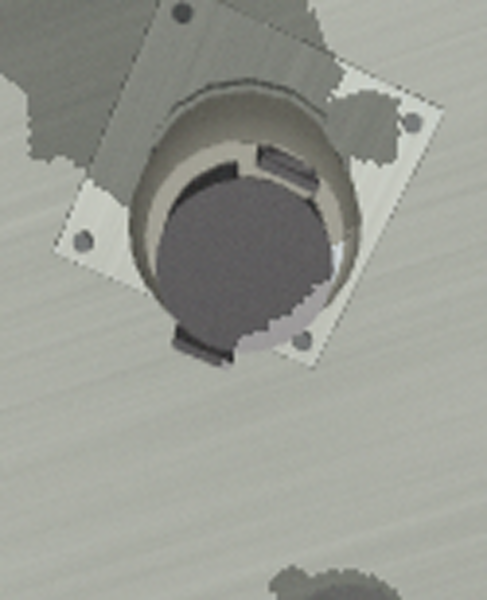

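The crop shows the cap disc centred at (245,257), with tabs at (287,168) and (203,345), so the tab line and the cap centre can be computed.

Run:
```python
from h import *
z=np.load("pics/w1.npz");K,P,R,ee=z["K"],z["P"],z["R"],z["ee"];X=cloud(K,P,z["d"])
f=lambda u,v:ray(K,P,195+u/3.896,106+v/3.896,.146)
a,b,c=f(287,168),f(203,345),f(245,262)
print("tabs",a,b,(a+b)/2,np.linalg.norm(a-b),"c",c)
# cap disc by colour+depth
m=(abs(X[...,2]-.146)<.005)&(np.hypot(X[...,0]-.51,X[...,1]-.24)<.04)
n,l,st,ce=cv2.connectedComponentsWithStats(m.astype(np.uint8));print([ (st[i],ray(K,P,*ce[i],.146)) for i in range(1,n) if st[i,4]>15])
c=(a+b)/2
Y=X[m];r=np.hypot(*(Y[:,:2]-c[:2]).T);t=Y[r>.0262];
A=np.degrees(np.arctan2(t[:,1]-c[1],t[:,0]-c[0]));print(np.sort(A).round(),r.max())
d=a-b;print("line deg",np.degrees(np.arctan2(d[1],d[0])),"tool y deg",np.degrees(np.arctan2(R[1,1],R[0,1])))
```

```text
tabs [0.48737179 0.25917285 0.146     ] [0.52775847 0.22066522 0.146     ] [0.50756513 0.23991904 0.146     ] 0.05580252292479173 c [0.50856554 0.23987892 0.146     ]
[(array([261, 146,  16,  10,  58], dtype=int32), array([0.4885699 , 0.25876826, 0.146     ])), (array([ 235,  151,   46,   50, 1673], dtype=int32), array([0.5092354 , 0.23846104, 0.146     ]))]
[-66. -63. -60. -59. -59. -59. -58. -58. -57. -57. -56. -56. -55. -55.
 -55. -54. -54. -53. -53. -52. -52. -51. -51. -50. -50. -50. -49. -48.
 -48. -47. -47. -46. -45. -45. -45. -44. -43. -43. -43. -42. -42. -41.
 -41. -40. -40. -40. -39. -38. -38. -37. -36. -36. -35. -35. -35. -34.
 -34. -33. -33. -32. -32. -32. -31. -31. -30. -30. -30. -29. -28. -28.
 -27. -26.  -8.  -6.   2.   7. 117. 117. 118. 118. 119. 120. 120. 121.
 121. 123. 123. 123. 125. 126. 126. 128. 128. 128. 130. 131. 132. 133.
 135. 135. 137. 138. 139. 140. 140. 142. 143. 144. 145. 145. 146. 147.
 147. 149. 149. 150. 151. 152. 152. 153. 154.] 0.03311180369301135
line deg 136.36437144912313 tool y deg 71.16989533626207
```

```bash
python3 -m pendant '[[0,0,0,0.12,1],[0,0,0,0.24,1],[0,0,0,0.36,1],[0,0,0,0.48,1],[0,0,0,0.6,1]]' 30 >/dev/null
python3 -m pendant '[[0,0,0,0.12,1],[0,0,0,0.24,1],[0,0,0,0.36,1],[0,0,0,0.48,1],[0,0,0,0.6,1]]' >/dev/null
python3 -c "
from plant import manip;print(manip.sense()['joint_positions'])"
python3 -m pendant '[[0,0,1,0.12,1],[0,0,2,0.24,1],[0,0,3,0.36,1],[0,0,4,0.48,1],[0,0,5,0.6,1]]' 
python3 -m pendant '[[0,0,0,0.12,1],[0,0,0,0.21,1],[0,0,0,0.21,1],[0,0,0,0.21,1],[0,0,0,0.21,1]]'
cat > look.py <<'E'
from plant import manip
from h import *
import sys
s=manip.sense();c=manip.calibration("wrist");K,P=c["K"],c["pose"]
p,d=manip.snapshot("wrist");n=sys.argv[1];np.savez(f"pics/{n}.npz",p=p,d=d,K=K,P=P,ee=s["ee_pos"],R=s["tool_rot"])
R=s["tool_rot"];print(s["t"],s["ee_pos"],"yaw y",np.degrees(np.arctan2(R[1,1],R[0,1])),s["joint_positions"].round(2))
X=cloud(K,P,d);m=(abs(X[...,2]-.146)<.006)&(np.hypot(X[...,0]-.51,X[...,1]-.24)<.05)
v,u=np.nonzero(m);a,b=max(u.min()-30,0),max(v.min()-30,0);q=p[b:v.max()+40,a:u.max()+30,::-1];k=min(800/q.shape[1],600/q.shape[0]);print("crop",a,b,k)
cv2.imwrite(f"pics/{n}.png",cv2.resize(q,None,fx=k,fy=k,interpolation=2))
k,l,st,ce=cv2.connectedComponentsWithStats(m.astype(np.uint8))
for i in range(1,k):
    if st[i,4]>15:print(st[i],ray(K,P,*ce[i],.146))
E
python3 look.py w2
```

```text
[-0.42550999  0.25554182 -0.08355546  1.70226225  0.02182116  1.18519771
 -0.47123504]
t: 2.65
ee_pos: [0.5076, 0.2437, 0.2487]
tool_rot: [[0.528, 0.849, -0.001], [0.849, -0.528, 0.001], [0.0, -0.001, -1.0]]
ft_force: [-0.3, -0.7, -0.3]
opening: 0.0854
grip_force: 0.0
t: 3.07
ee_pos: [0.5084, 0.2428, 0.2494]
tool_rot: [[0.689, 0.725, -0.0], [0.725, -0.689, 0.0], [0.0, -0.0, -1.0]]
ft_force: [1.1, -0.6, -0.5]
opening: 0.0859
grip_force: 0.0
3.0667 [0.50839942 0.24282644 0.2493912 ] yaw y -43.513609263433686 [-0.52  0.3   0.03  1.77 -0.01  1.08 -1.24]
crop 198 133 4.918032786885246
[ 234  163   54   53 2228] [0.51059695 0.23995513 0.146     ]
[228 179   4  20  77] [0.49005874 0.25939489 0.146     ]
[289 180   5  20  77] [0.53046252 0.22000339 0.146     ]
```

View pics/w2.png

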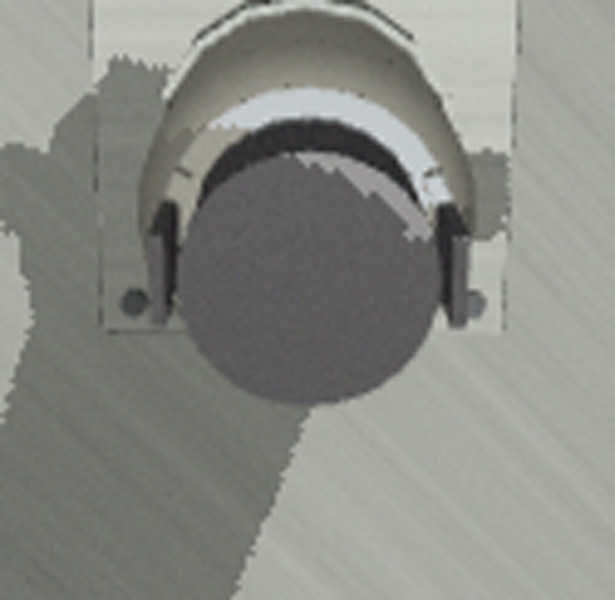

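The crop shows the tabs left (160,262) and right (458,265), symmetric about the cap disc and square to the fingers to within 1°. I'll descend with a small correction.

```bash
python3 -m pendant '[[-0.16,0.35,2,0.012,1],[-0.16,0.35,4,0.012,1],[-0.16,0.35,6,0.012,1],[-0.16,0.35,8,0.012,1],[-0.16,0.35,9,0.012,1]]' >/dev/null
python3 -m pendant '[[0,0,0,0,1],[0,0,0,0,1],[0,0,0,0,1],[0,0,0,0,1],[0,0,0,0,1]]'
cat > st.py <<'E'
from plant import manip
import numpy as np
s=manip.sense();R=s["tool_rot"];print("t%.2f"%s["t"],s["ee_pos"].round(4),"yaw %.2f"%np.degrees(np.arctan2(R[1,1],R[0,1])),"F",s["ft_force"].round(2),"Ftool",(R.T@s["ft_force"]).round(2),"M",s["moment"].round(3),"op %.4f grip %.1f"%(s["opening"],s["grip_force"]))
import sys
d=np.array([.5098,.2392,0])-s["ee_pos"]
if len(sys.argv)>1 and sys.argv[1]=="d":print("delta tool cm",(R.T@d*100).round(2))
if len(sys.argv)>2: sys.exit(1 if abs(s["moment"][2])>float(sys.argv[2]) else 0)
E
python3 st.py d
```

```text
t: 3.95
ee_pos: [0.5112, 0.2386, 0.1606]
tool_rot: [[0.7, 0.714, 0.002], [0.714, -0.7, 0.001], [0.002, 0.001, -1.0]]
ft_force: [1.0, 0.7, -0.2]
opening: 0.0857
grip_force: 0.0
t3.95 [0.5112 0.2386 0.1606] yaw -44.45 F [ 1.05  0.66 -0.17] Ftool [1.2  0.29 0.17] M [-0.018  0.009 -0.031] op 0.0857 grip 0.0
delta tool cm [-0.09 -0.15 16.06]
```

```bash
python3 -m pendant '[[-0.05,-0.1,1,0,1],[-0.05,-0.1,2,0,1],[-0.05,-0.1,3,0,1],[-0.05,-0.1,4,0,1],[-0.05,-0.1,4.2,0,1]]' >/dev/null
python3 st.py d
python3 -m pendant '[[0,0,0,0,1],[0,0,0,0,1],[0,0,0,0,1],[0,0,0,0,1],[0,0,0,0,1]]'>/dev/null
python3 st.py d
python3 look.py w3
```

```text
t4.37 [0.5076 0.2377 0.1145] yaw -44.46 F [-1.75  0.56 -0.15] Ftool [-0.82 -1.64  0.15] M [ 0.001 -0.057  0.005] op 0.0853 grip 0.0
delta tool cm [ 0.31  0.07 11.45]
t4.78 [0.5097 0.2387 0.1178] yaw -44.46 F [-1.27 -1.    0.35] Ftool [-1.6  -0.21 -0.35] M [ 0.042 -0.007 -0.021] op 0.0856 grip 0.0
delta tool cm [ 0.03 -0.03 11.78]
4.7833 [0.50970388 0.23870375 0.11782195] yaw y -44.46028707457442 [-0.51  0.45  0.03  1.88 -0.02  0.81 -1.25]
crop 114 184 2.8469750889679717
[ 202  214  107   99 8128] [0.51156743 0.24081138 0.146     ]
[146 241  27  55 582] [0.48163103 0.27115278 0.146     ]
[343 241  23  55 522] [0.54343534 0.20952052 0.146     ]
[190 245  12  41 352] [0.49119466 0.25963945 0.146     ]
[310 245  10  40 336] [0.53118299 0.221124   0.146     ]
```

View pics/w3.png

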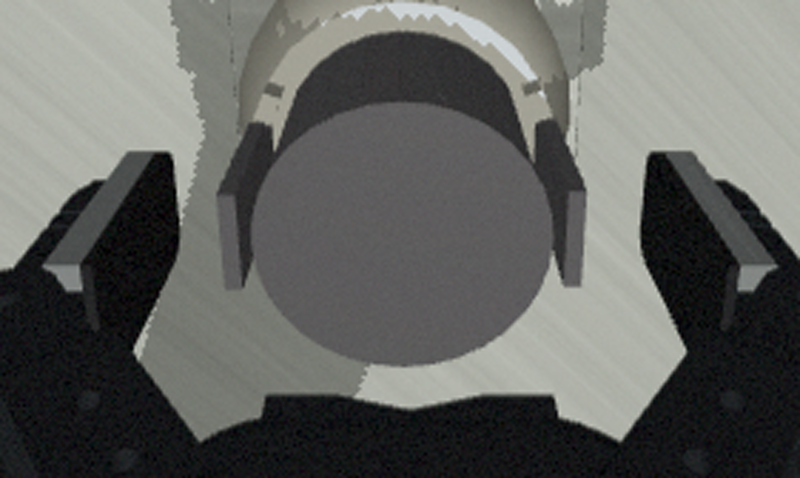

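The view shows tabs at columns 218 and 585 (middle about 401) and pads at 180 and 640 (middle about 410). The tabs are therefore about 1 mm to the left, so I'll shift y by -1 mm and squeeze in stages at 30 N.

```bash
python3 -m pendant '[[0.05,-0.1,0,0,0.7],[0.05,-0.1,0,0,0.5],[0.05,-0.1,0,0,0.5],[0.05,-0.1,0,0,0.5],[0.05,-0.1,0,0,0.5]]' 30 >/dev/null
python3 st.py
python3 -m pendant '[[0,0,0,0,0.4],[0,0,0,0,0.35],[0,0,0,0,0.3],[0,0,0,0,0.25],[0,0,0,0,0.2]]' 30 >/dev/null
python3 st.py
python3 -m pendant '[[0,0,0,0,0.1],[0,0,0,0,-0.2],[0,0,0,0,-0.2],[0,0,0,0,-0.2],[0,0,0,0,-0.2]]' 30 >/dev/null
python3 st.py
```

```text
t5.25 [0.5089 0.2396 0.1173] yaw -44.46 F [-0.22  0.18  0.35] Ftool [-0.02 -0.29 -0.35] M [0.033 0.004 0.037] op 0.0637 grip 0.0
t5.67 [0.5093 0.2395 0.1184] yaw -44.46 F [-2.45 -2.34  8.24] Ftool [-3.38 -0.11 -8.24] M [-0.334  0.514  0.115] op 0.0514 grip 8.7
t6.08 [0.5092 0.2397 0.1188] yaw -44.44 F [-4.94 -1.85 12.8 ] Ftool [ -4.77  -2.23 -12.81] M [-0.389  0.803  0.148] op 0.0491 grip 29.6
```

```bash
python3 -m pendant '[[-0.03,-0.01,-0.03,0,-0.2],[-0.03,-0.01,-0.06,0,-0.2],[-0.03,-0.01,-0.08,0,-0.2],[-0.03,-0.01,-0.08,0,-0.2],[-0.03,-0.01,-0.08,0,-0.2]]' 30 >/dev/null
python3 st.py
python3 -m pendant '[[0,0,0,-0.02,-0.2],[0,0,0,-0.04,-0.2],[0,0,0,-0.06,-0.2],[0,0,0,-0.06,-0.2],[0,0,0,-0.06,-0.2]]' 30 >/dev/null
python3 st.py
```

```text
t6.50 [0.5092 0.2398 0.1189] yaw -44.45 F [-2.52 -1.92  6.06] Ftool [-3.12 -0.45 -6.07] M [-0.138  0.262  0.063] op 0.0493 grip 30.8
t6.92 [0.5095 0.2398 0.1189] yaw -41.02 F [-0.4   0.27  6.27] Ftool [-0.05 -0.47 -6.27] M [-0.056  0.098  0.031] op 0.0491 grip 30.6
```

```bash
python3 -m pendant '[[0,0,-0.03,-0.03,-0.2],[0,0,-0.04,-0.06,-0.2],[0,0,-0.04,-0.09,-0.2],[0,0,-0.04,-0.12,-0.2],[0,0,-0.04,-0.14,-0.2]]' >/dev/null
python3 st.py x 0.1 &&
python3 -m pendant '[[0,0,0,-0.03,-0.2],[0,0,0,-0.06,-0.2],[0,0,0,-0.09,-0.2],[0,0,0,-0.12,-0.2],[0,0,0,-0.12,-0.2]]' >/dev/null &&
python3 st.py x 0.1 &&
python3 -m pendant '[[0,0,0,-0.01,-0.2],[0,0,0,-0.02,-0.2],[0,0,0,-0.03,-0.2],[0,0,0,-0.04,-0.2],[0,0,0,-0.04,-0.2]]' >/dev/null &&
python3 st.py x 0.1 &&
python3 -m pendant '[[0,0,0,-0.01,-0.2],[0,0,0,-0.02,-0.2],[0,0,0,-0.03,-0.2],[0,0,0,-0.04,-0.2],[0,0,0,-0.04,-0.2]]' >/dev/null &&
python3 st.py x 0.1
```

```text
t7.33 [0.5093 0.2397 0.1189] yaw -32.94 F [0.49 0.04 4.56] Ftool [ 0.31  0.39 -4.56] M [ 0.014 -0.011 -0.05 ] op 0.0488 grip 31.0
t7.75 [0.5092 0.2397 0.1189] yaw -26.07 F [ 0.45 -1.03  4.86] Ftool [-0.72  0.86 -4.86] M [ 0.011 -0.005  0.041] op 0.0489 grip 31.1
t8.17 [0.5092 0.2397 0.1189] yaw -23.86 F [ 1.7  -0.21  5.58] Ftool [ 0.5   1.64 -5.58] M [-0.011 -0.054 -0.018] op 0.0491 grip 31.2
t8.58 [0.5092 0.2396 0.1189] yaw -21.56 F [ 0.15 -0.16  5.42] Ftool [-0.09  0.2  -5.42] M [ 0.038  0.008 -0.013] op 0.0490 grip 31.2
```

```bash
python3 -m pendant '[[0,0,0,-0.01,-0.2],[0,0,0,-0.02,-0.2],[0,0,0,-0.03,-0.2],[0,0,0,-0.04,-0.2],[0,0,0,-0.04,-0.2]]' >/dev/null &&
python3 st.py x 0.1 &&
python3 -m pendant '[[0,0,0,-0.01,-0.2],[0,0,0,-0.02,-0.2],[0,0,0,-0.03,-0.2],[0,0,0,-0.04,-0.2],[0,0,0,-0.04,-0.2]]' >/dev/null &&
python3 st.py x 0.1 &&
python3 -m pendant '[[0,0,0,-0.01,-0.2],[0,0,0,-0.02,-0.2],[0,0,0,-0.03,-0.2],[0,0,0,-0.04,-0.2],[0,0,0,-0.04,-0.2]]' >/dev/null &&
python3 st.py x 0.1 &&
python3 -m pendant '[[0,0,0,-0.01,-0.2],[0,0,0,-0.02,-0.2],[0,0,0,-0.03,-0.2],[0,0,0,-0.04,-0.2],[0,0,0,-0.04,-0.2]]' >/dev/null &&
python3 st.py x 0.1 &&
python3 -m pendant '[[0,0,0,-0.01,-0.2],[0,0,0,-0.02,-0.2],[0,0,0,-0.03,-0.2],[0,0,0,-0.04,-0.2],[0,0,0,-0.04,-0.2]]' >/dev/null &&
python3 st.py x 0.1 &&
python3 -m pendant '[[0,0,0,-0.01,-0.2],[0,0,0,-0.02,-0.2],[0,0,0,-0.03,-0.2],[0,0,0,-0.04,-0.2],[0,0,0,-0.04,-0.2]]' >/dev/null &&
python3 st.py x 0.1
```

```text
t9.00 [0.5091 0.2396 0.1189] yaw -19.27 F [-0.01 -0.28  5.12] Ftool [-0.26  0.08 -5.12] M [ 0.025 -0.036 -0.062] op 0.0494 grip 31.2
t9.42 [0.5091 0.2397 0.1189] yaw -16.98 F [-0.46  0.06  6.18] Ftool [-0.07 -0.45 -6.18] M [ 0.015  0.024 -0.047] op 0.0490 grip 31.2
t9.83 [0.5091 0.2396 0.1189] yaw -14.69 F [-0.07 -0.36  5.69] Ftool [-0.36  0.02 -5.69] M [-0.034  0.064 -0.062] op 0.0492 grip 31.2
t10.25 [0.5091 0.2397 0.1189] yaw -12.40 F [-0.22  0.04  4.88] Ftool [-0.   -0.22 -4.88] M [-0.064 -0.013 -0.061] op 0.0493 grip 31.2
t10.67 [0.5091 0.2397 0.1189] yaw -10.10 F [-0.22  0.06  6.03] Ftool [ 0.03 -0.22 -6.03] M [ 0.033 -0.047  0.017] op 0.0490 grip 31.2
t11.08 [0.5091 0.2397 0.1189] yaw -7.81 F [1.02 0.37 6.36] Ftool [ 0.51  0.96 -6.36] M [ 0.04   0.032 -0.049] op 0.0493 grip 31.2
```

```bash
python3 -m pendant '[[0,0,0,-0.01,-0.2],[0,0,0,-0.02,-0.2],[0,0,0,-0.03,-0.2],[0,0,0,-0.04,-0.2],[0,0,0,-0.04,-0.2]]' >/dev/null &&
python3 st.py x 0.1 &&
python3 -m pendant '[[0,0,0,-0.01,-0.2],[0,0,0,-0.02,-0.2],[0,0,0,-0.03,-0.2],[0,0,0,-0.04,-0.2],[0,0,0,-0.04,-0.2]]' >/dev/null &&
python3 st.py x 0.1 &&
python3 -m pendant '[[0,0,0,-0.01,-0.2],[0,0,0,-0.02,-0.2],[0,0,0,-0.03,-0.2],[0,0,0,-0.04,-0.2],[0,0,0,-0.04,-0.2]]' >/dev/null &&
python3 st.py x 0.1 &&
python3 -m pendant '[[0,0,0,-0.01,-0.2],[0,0,0,-0.02,-0.2],[0,0,0,-0.03,-0.2],[0,0,0,-0.04,-0.2],[0,0,0,-0.04,-0.2]]' >/dev/null &&
python3 st.py x 0.1 &&
python3 -m pendant '[[0,0,0,-0.01,-0.2],[0,0,0,-0.02,-0.2],[0,0,0,-0.03,-0.2],[0,0,0,-0.04,-0.2],[0,0,0,-0.04,-0.2]]' >/dev/null &&
python3 st.py x 0.1 &&
python3 -m pendant '[[0,0,0,-0.01,-0.2],[0,0,0,-0.02,-0.2],[0,0,0,-0.03,-0.2],[0,0,0,-0.04,-0.2],[0,0,0,-0.04,-0.2]]' >/dev/null &&
python3 st.py x 0.1 &&
python3 -m pendant '[[0,0,0,-0.01,-0.2],[0,0,0,-0.02,-0.2],[0,0,0,-0.03,-0.2],[0,0,0,-0.04,-0.2],[0,0,0,-0.04,-0.2]]' >/dev/null &&
python3 st.py x 0.1 &&
python3 -m pendant '[[0,0,0,-0.01,-0.2],[0,0,0,-0.02,-0.2],[0,0,0,-0.03,-0.2],[0,0,0,-0.04,-0.2],[0,0,0,-0.04,-0.2]]' >/dev/null &&
python3 st.py x 0.1
```

```text
t11.50 [0.5091 0.2397 0.1189] yaw -5.52 F [-0.67 -0.21  5.34] Ftool [-0.27 -0.64 -5.34] M [ 0.036 -0.017 -0.077] op 0.0489 grip 31.2
t11.92 [0.5091 0.2397 0.1189] yaw -3.23 F [-0.22  0.94  6.41] Ftool [ 0.93 -0.27 -6.41] M [-0.006 -0.001 -0.057] op 0.0488 grip 31.2
t12.33 [0.5091 0.2397 0.1189] yaw -0.93 F [ 0.42 -0.14  5.4 ] Ftool [-0.13  0.43 -5.4 ] M [-0.03   0.044 -0.072] op 0.0492 grip 31.2
t12.75 [0.5091 0.2397 0.1189] yaw 1.36 F [ 0.02 -0.71  6.2 ] Ftool [-0.71  0.01 -6.2 ] M [-0.009 -0.027 -0.103] op 0.0492 grip 31.2
```

```bash
python3 -m pendant '[[0,0,0,0,-0.2],[0,0,0,0,-0.2],[0,0,0,0,-0.2],[0,0,0,0,-0.2],[0,0,0,0,-0.2]]' >/dev/null ;
python3 st.py x 0.12 &&
python3 -m pendant '[[0,0,0,-0.01,-0.2],[0,0,0,-0.02,-0.2],[0,0,0,-0.02,-0.2],[0,0,0,-0.02,-0.2],[0,0,0,-0.02,-0.2]]' >/dev/null &&
python3 st.py x 0.12 &&
python3 -m pendant '[[0,0,0,-0.01,-0.2],[0,0,0,-0.02,-0.2],[0,0,0,-0.02,-0.2],[0,0,0,-0.02,-0.2],[0,0,0,-0.02,-0.2]]' >/dev/null &&
python3 st.py x 0.12 &&
python3 -m pendant '[[0,0,0,-0.01,-0.2],[0,0,0,-0.02,-0.2],[0,0,0,-0.02,-0.2],[0,0,0,-0.02,-0.2],[0,0,0,-0.02,-0.2]]' >/dev/null &&
python3 st.py x 0.12
```

```text
t13.17 [0.5091 0.2397 0.1189] yaw 1.33 F [ 0.14 -0.14  5.6 ] Ftool [-0.14  0.14 -5.6 ] M [-0.044  0.014  0.038] op 0.0493 grip 31.2
t13.58 [0.5091 0.2397 0.1189] yaw 2.48 F [-0.96  0.01  5.39] Ftool [ 0.06 -0.95 -5.4 ] M [-0.011  0.027 -0.003] op 0.0493 grip 31.2
t14.00 [0.5091 0.2396 0.1189] yaw 3.63 F [-0.24 -0.13  5.95] Ftool [-0.12 -0.25 -5.95] M [ 0.018  0.024 -0.018] op 0.0492 grip 31.2
t14.42 [0.5091 0.2397 0.1189] yaw 4.77 F [ 0.49 -1.46  5.68] Ftool [-1.49  0.38 -5.68] M [ 0.046  0.038 -0.037] op 0.0489 grip 31.2
```

```bash
python3 -m pendant '[[0,0,0,-0.01,-0.2],[0,0,0,-0.02,-0.2],[0,0,0,-0.03,-0.2],[0,0,0,-0.035,-0.2],[0,0,0,-0.035,-0.2]]' >/dev/null &&
python3 st.py x 0.12 &&
python3 -m pendant '[[0,0,0,-0.01,-0.2],[0,0,0,-0.02,-0.2],[0,0,0,-0.03,-0.2],[0,0,0,-0.035,-0.2],[0,0,0,-0.035,-0.2]]' >/dev/null &&
python3 st.py x 0.12 &&
python3 -m pendant '[[0,0,0,-0.01,-0.2],[0,0,0,-0.02,-0.2],[0,0,0,-0.03,-0.2],[0,0,0,-0.035,-0.2],[0,0,0,-0.035,-0.2]]' >/dev/null &&
python3 st.py x 0.12 &&
python3 -m pendant '[[0,0,0,-0.01,-0.2],[0,0,0,-0.02,-0.2],[0,0,0,-0.03,-0.2],[0,0,0,-0.035,-0.2],[0,0,0,-0.035,-0.2]]' >/dev/null &&
python3 st.py x 0.12 &&
python3 -m pendant '[[0,0,0,-0.01,-0.2],[0,0,0,-0.02,-0.2],[0,0,0,-0.03,-0.2],[0,0,0,-0.035,-0.2],[0,0,0,-0.035,-0.2]]' >/dev/null &&
python3 st.py x 0.12 &&
python3 -m pendant '[[0,0,0,-0.01,-0.2],[0,0,0,-0.02,-0.2],[0,0,0,-0.03,-0.2],[0,0,0,-0.035,-0.2],[0,0,0,-0.035,-0.2]]' >/dev/null &&
python3 st.py x 0.12 &&
python3 -m pendant '[[0,0,0,-0.01,-0.2],[0,0,0,-0.02,-0.2],[0,0,0,-0.03,-0.2],[0,0,0,-0.035,-0.2],[0,0,0,-0.035,-0.2]]' >/dev/null &&
python3 st.py x 0.12 &&
python3 -m pendant '[[0,0,0,-0.01,-0.2],[0,0,0,-0.02,-0.2],[0,0,0,-0.03,-0.2],[0,0,0,-0.035,-0.2],[0,0,0,-0.035,-0.2]]' >/dev/null &&
python3 st.py x 0.12
```

```text
t14.83 [0.5091 0.2397 0.1189] yaw 6.78 F [-0.17 -0.1   6.61] Ftool [-0.07 -0.18 -6.61] M [ 0.029  0.009 -0.06 ] op 0.0496 grip 31.2
t15.25 [0.5091 0.2397 0.1189] yaw 8.79 F [-0.08 -0.93  5.7 ] Ftool [-0.9  -0.22 -5.7 ] M [ 0.015  0.008 -0.045] op 0.0492 grip 31.2
t15.67 [0.5091 0.2396 0.1189] yaw 10.79 F [-1.43 -0.17  5.46] Ftool [ 0.1  -1.43 -5.46] M [ 0.064  0.067 -0.069] op 0.0491 grip 31.2
t16.08 [0.5091 0.2396 0.1189] yaw 12.79 F [-0.42  0.23  5.45] Ftool [ 0.32 -0.35 -5.45] M [ 0.061  0.044 -0.107] op 0.0491 grip 31.3
t16.50 [0.5091 0.2396 0.1189] yaw 14.74 F [ 0.5  -0.28  6.01] Ftool [-0.4   0.42 -6.01] M [ 0.048  0.045 -0.402] op 0.0495 grip 31.3
```

The stop is met, a little more firmly than I wanted. I'll ease back now.

```bash
python3 -m pendant '[[0,0,0,0.04,-0.2],[0,0,0,0.06,-0.2],[0,0,0,0.08,-0.2],[0,0,0,0.08,-0.2],[0,0,0,0.08,-0.2]]' >/dev/null 
python3 st.py x 0.12 &&
python3 -m pendant '[[0,0,-0.03,0,-0.2],[0,0,-0.06,0,-0.2],[0,0,-0.09,0,-0.2],[0,0,-0.12,0,-0.2],[0,0,-0.12,0,-0.2]]' >/dev/null &&
python3 st.py
```

```text
t16.92 [0.5091 0.2397 0.1189] yaw 10.21 F [ 0.03 -0.18  4.81] Ftool [-0.18  0.   -4.81] M [ 0.024  0.038 -0.062] op 0.0492 grip 31.2
t17.33 [0.5083 0.2393 0.1192] yaw 10.25 F [ 0.65 -0.3  -0.62] Ftool [-0.41  0.58  0.62] M [ 0.134 -0.237 -0.003] op 0.0488 grip 31.3
```

```bash
python3 -m pendant '[[0,0,-0.05,0,-0.2],[0,0,-0.1,0,-0.2],[0,0,-0.15,0,-0.2],[0,0,-0.2,0,-0.2],[0,0,-0.2,0,-0.2]]' >/dev/null 
python3 st.py
```

```text
t17.75 [0.5085 0.2393 0.1217] yaw 10.26 F [ 0.38 -0.64 -0.73] Ftool [-0.69  0.26  0.73] M [-0.001 -0.003 -0.003] op 0.0492 grip 31.4
```

```bash
python3 -m pendant '[[0,0,-0.3,0,-0.2],[0,0,-0.6,0,-0.2],[0,0,-1,0,-0.2],[0,0,-1.4,0,-0.2],[0,0,-1.8,0,-0.2]]' >/dev/null 
python3 st.py
python3 -m pendant '[[0,0,-0.6,0,-0.2],[0,0,-1.3,0,-0.2],[0,0,-2.2,0,-0.2],[0,0,-3.2,0,-0.2],[0,0,-4.2,0,-0.2]]' >/dev/null 
python3 -m pendant '[[0,0,-1,0,-0.2],[0,0,-1.5,0,-0.2],[0,0,-2,0,-0.2],[0,0,-2,0,-0.2],[0,0,-2,0,-0.2]]' >/dev/null 
python3 st.py
python3 - <<'E'
from plant import manip
import numpy as np
s=manip.sense();print("to turntable, tool cm",(s["tool_rot"].T@(np.array([.489,-.20,s["ee_pos"][2]])-s["ee_pos"])*100).round(2),s["joint_positions"].round(2))
E
```

```text
t18.17 [0.5088 0.2394 0.1403] yaw 10.25 F [ 0.85  0.07 -0.69] Ftool [-0.09  0.84  0.69] M [-0.045 -0.045  0.044] op 0.0490 grip 31.4
t19.00 [0.5087 0.2394 0.2018] yaw 10.26 F [ 0.15 -0.15 -0.86] Ftool [-0.18  0.12  0.86] M [-0.025 -0.077  0.   ] op 0.0489 grip 31.4
to turntable, tool cm [-4.289e+01 -9.760e+00 -1.000e-02] [-0.33  0.35 -0.2   1.81  0.08  0.99 -0.38]
```

```bash
python3 -m pendant '[[-2,-0.45,0,0,-0.2],[-5,-1.1,0,0,-0.2],[-8.5,-1.9,0,0,-0.2],[-12,-2.7,0,0,-0.2],[-15.5,-3.5,0,0,-0.2]]' >/dev/null 
python3 -m pendant '[[-3.5,-0.8,0,0,-0.2],[-7,-1.6,0,0,-0.2],[-10.5,-2.4,0,0,-0.2],[-13.5,-3.1,0,0,-0.2],[-14.5,-3.3,0,0,-0.2]]' >/dev/null 
python3 -m pendant '[[0,0,0,0,-0.2],[0,0,0,0,-0.2],[0,0,0,0,-0.2],[0,0,0,0,-0.2],[0,0,0,0,-0.2]]' >/dev/null 
python3 st.py
python3 - <<'E'
from plant import manip
from h import *
s=manip.sense();c=manip.calibration("wrist");K,P=c["K"],c["pose"];p,d=manip.snapshot("wrist");cv2.imwrite("pics/w4.png",p[:,:,::-1])
X=cloud(K,P,d);m=(abs(X[...,2]-.025)<.008)&(p.max(2)<70)&(np.hypot(X[...,0]-.49,X[...,1]+.2)<.12)
print(m.sum(),np.nanmin(X[m],0),np.nanmax(X[m],0));Y=X[m][:,:2].astype(np.float32)
(a,b),r=cv2.minEnclosingCircle(Y);print("centre",a,b,r)
E
```

```text
t20.25 [ 0.4953 -0.0661  0.2016] yaw 10.43 F [-0.54  0.03 -0.45] Ftool [ 0.13 -0.53  0.45] M [ 0.035 -0.001  0.033] op 0.0489 grip 31.4
2496 [ 0.39727008 -0.28734506  0.01702229] [ 0.55409981 -0.11032707  0.02665676]
centre 0.48586541414260864 -0.19873712956905365 0.0898333489894867
```

View pics/w4.png

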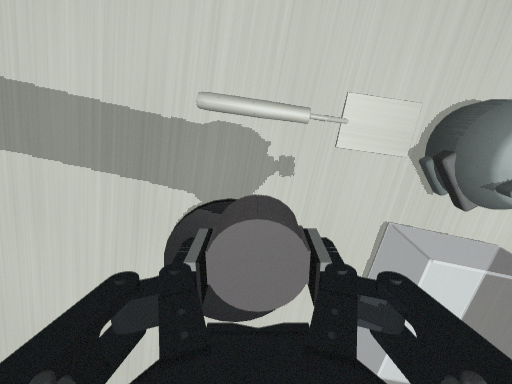

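The picture shows the cap level in the grip at (258,258), with the black turntable behind it, spatula clear and tub to the right. The turntable centre measures (0.486, -0.199) with radius 90 mm, which fits.

```bash
python3 -m pendant '[[-2.5,-0.65,0,0,-0.2],[-6,-1.6,0,0,-0.2],[-9.5,-2.5,0,0,-0.2],[-12,-3.1,0,0,-0.2],[-12.9,-3.3,0,0,-0.2]]' >/dev/null 
python3 -m pendant '[[0,0,2,0,-0.2],[0,0,4.5,0,-0.2],[0,0,7,0,-0.2],[0,0,9.5,0,-0.2],[0,0,11.5,0,-0.2]]' >/dev/null 
python3 -m pendant '[[0,0,1.5,0,-0.2],[0,0,2.7,0,-0.2],[0,0,3.6,0,-0.2],[0,0,4.2,0,-0.2],[0,0,4.2,0,-0.2]]' >/dev/null 
python3 -m pendant '[[0,0,0,0,-0.2],[0,0,0,0,-0.2],[0,0,0,0,-0.2],[0,0,0,0,-0.2],[0,0,0,0,-0.2]]' >/dev/null 
python3 st.py
```

```text
t21.97 [ 0.4861 -0.2009  0.0453] yaw 10.25 F [ 0.68  0.32 -0.5 ] Ftool [0.19 0.72 0.5 ] M [ 0.008  0.006 -0.016] op 0.0493 grip 31.4
```

```bash
python3 -m pendant '[[0,0,0.3,0,-0.2],[0,0,0.6,0,-0.2],[0,0,0.8,0,-0.2],[0,0,0.9,0,-0.2],[0,0,0.9,0,-0.2]]' >/dev/null 
python3 st.py
python3 -m pendant '[[0,0,0.05,0,-0.2],[0,0,0.1,0,-0.2],[0,0,0.15,0,-0.2],[0,0,0.15,0,-0.2],[0,0,0.15,0,-0.2]]' >/dev/null 
python3 st.py
python3 -m pendant '[[0,0,0.02,0,-0.2],[0,0,0.04,0,-0.2],[0,0,0.06,0,-0.2],[0,0,0.08,0,-0.2],[0,0,0.08,0,-0.2]]' >/dev/null 
python3 st.py
```

```text
t22.38 [ 0.4853 -0.2006  0.0352] yaw 10.26 F [-0.25 -0.35 -1.08] Ftool [-0.3  -0.31  1.08] M [ 0.04   0.013 -0.026] op 0.0490 grip 31.4
t22.80 [ 0.4857 -0.2007  0.0342] yaw 10.26 F [-0.44 -0.86 -1.77] Ftool [-0.76 -0.59  1.77] M [ 0.017 -0.04  -0.024] op 0.0494 grip 31.4
t23.22 [ 0.4857 -0.2007  0.0339] yaw 10.25 F [-1.29  1.71  6.02] Ftool [ 1.91 -0.97 -6.02] M [0.188 0.401 0.024] op 0.0494 grip 32.7
```

Contact is soft at 6 N. I'll release gradually.

```bash
python3 -m pendant '[[0,0,0,0,0.17],[0,0,0,0,0.22],[0,0,0,0,0.28],[0,0,0,0,0.34],[0,0,0,0,0.4]]' 20 >/dev/null 
python3 st.py
python3 -m pendant '[[0,0,0,0,0.45],[0,0,0,0,0.55],[0,0,0,0,0.7],[0,0,0,0,0.9],[0,0,0,0,1]]' >/dev/null 
python3 -m pendant '[[0,0,0,0,1],[0,0,0,0,1],[0,0,0,0,1],[0,0,0,0,1],[0,0,0,0,1]]' >/dev/null 
python3 st.py
python3 -m pendant '[[0,0,-0.5,0,1],[0,0,-1.5,0,1],[0,0,-3,0,1],[0,0,-5,0,1],[0,0,-8,0,1]]' >/dev/null 
python3 -m pendant '[[0,0,-3,0,1],[0,0,-6,0,1],[0,0,-8,0,1],[0,0,-8,0,1],[0,0,-8,0,1]]' >/dev/null 
python3 -m pendant '[[0,0,0,0,1],[0,0,0,0,1],[0,0,0,0,1],[0,0,0,0,1],[0,0,0,0,1]]' >/dev/null 
python3 st.py
python3 - <<'E'
from plant import manip
from h import *
c=manip.calibration("wrist");K,P=c["K"],c["pose"];p,d=manip.snapshot("wrist");cv2.imwrite("pics/w5.png",p[:,:,::-1])
X=cloud(K,P,d);m=(abs(X[...,2]-.061)<.006)&(np.hypot(X[...,0]-.486,X[...,1]+.2)<.06);print(m.sum(),np.median(X[m],0),X[m].mean(0))
E
```

```text
t23.63 [ 0.4856 -0.2006  0.0332] yaw 10.26 F [-0.37  0.04 -0.22] Ftool [ 0.11 -0.36  0.22] M [ 0.015 -0.    -0.007] op 0.0598 grip 3.7
t24.47 [ 0.4857 -0.2007  0.0334] yaw 10.25 F [ 0.32 -0.57 -0.56] Ftool [-0.62  0.21  0.56] M [-0.016 -0.006  0.035] op 0.0857 grip 0.0
t25.72 [ 0.4852 -0.2006  0.1926] yaw 10.26 F [ 0.09  0.39 -0.91] Ftool [0.37 0.17 0.91] M [-0.057  0.013 -0.013] op 0.0854 grip 0.0
1974 [ 0.48618019 -0.20050322  0.0604628 ] [ 0.48620886 -0.20062922  0.06039229]
```

View pics/w5.png

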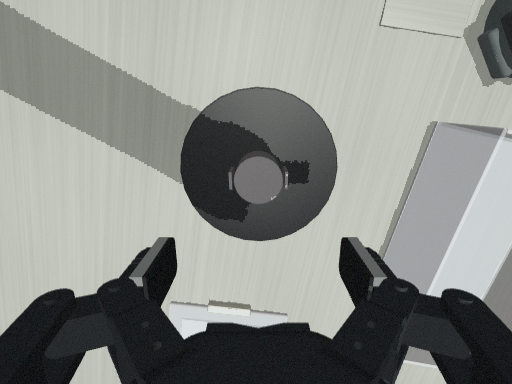

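The cap stands upright at (258,180) on the turntable, whose centre is near (258,163). Its top is level at 60.5 mm, both tabs are out, and the gripper is clear.

```bash
python3 -c "
from plant import manip;print(manip.finish_job())"
```

```text
the job is handed in; nothing more can be done
None
```

The cap is off the jar and standing upright near the middle of the turntable, released, and the job is handed in at about 26 s; one fault: the turning moment read 0.40 N m at the stop, over the 0.3 N m limit, before I eased back.

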